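# Time the injection pump and lock its drive wheel

## Robot

A 6-joint arm with a two-finger parallel gripper is mounted at the origin on the work surface. World frame = base frame: x ahead of the robot, y to its left, z up, the work surface at z = 0. Lengths are in m, angles in rad, forces in N, time in s.
With the tool pointing down it reaches from about 0.35 to 0.775 m from the base axis. Payload 7.3 kg.
Tool frame: the origin (TCP) lies at the very end of the fingers, on their centre line; the grasp point (between the pads) lies 19 mm behind it; z points along the fingers, y is the line along which they close (so a half turn about z gives the same grasp; the last joint's range is limited). The gripper opens to 92 mm and grips with 3 to 60 N. Pads are 19 mm wide; open, the fingers measure 130 mm over their backs; the gripper's body (75 mm by 190 mm) begins 47 mm behind the grasp point.
Start: joints at [-0.146, 0.342, 1.524, -0, 1.275, -0.146], TCP at [0.525, 0, 0.227] pointing down, gripper open.
Joint ranges: [-2.53, 2.53], [-0.77, 2.02], [0.04, 2.7], [-1, 4.14], [0.28, 2.66], [-3.11, 3.11]. Speed limits (rad/s): [2.57, 2.57, 3.14, 3.14, 3.14, 3.14].

## Interface

Orientations are given as [roll, pitch, yaw] about the fixed x, y, z axes, in that order (R = Rz(yaw) Ry(pitch) Rx(roll)).
In Python, from cell import robot gives the robot as it stands. The module is installed in compiled form; this text tells all that it offers.
- The arm moves only by the tool arm_command, never from a script. Its argument "moves" is a list of rows, each a list of 3 entries, a list of its own where there are three numbers: the shift along the tool's x, y, z in m, then the turn, a rotation vector about the tool's x, y, z in rad, then the finger opening in m, from 0 to 0.0918. In form: [[[dx, dy, dz], [ax, ay, az], claw], ...]. A call has exactly 5 rows; each row is the pose to reach, as a shift and turn from the pose commanded when the call began, along the tool's axes at that moment; what a row does not reach only later rows make up. A row lasts 1/10 s, in which the tool goes at most 50 mm and 8.59 degrees, less where a joint would pass 70% of its speed; a pose out of reach is approached as far as the arm can. A call with a gripper value outside its range is refused whole. The fingers move at their own pace and stop on an object; "squeeze" is the grip in N (left out, the last holds). Time passes only in rows, so rows that repeat a pose let the fingers close, or fill a call up. It gives the time, the measured TCP pose, the force, the opening and the grip force at its end, in the units of the state.
- robot.observe(): the state, without advancing time (a new reading comes with each control period).
- robot.read_camera(name): name is "scene" or "side" or "wrist"; returns the picture (420x560x3 uint8, red, green, blue); there is no depth.
- robot.camera_model(name): a dict with "fx", "fy", "cx", "cy" (pixels), "R" (3x3) and "t" (3): a world point X has camera coordinates R X + t. Camera axes: x right, y down, z forward; pixel columns grow to the right and rows downward; lengths in m; the calibration is good to about 2 mm. A picture is of the moment at which its call begins: read the wrist's pose just before it. camera_model takes no time and is no camera call; for the wrist camera it gives the pose at the moment of the call.
- robot.hand_in(): hands the job in; it is judged then, once.
The state is a dict: "time": time; "qpos": joint angles; "qvel": joint speeds; "joint_efforts": joint torques, N m; "tool_pos": TCP position; "tool_rot": TCP orientation; "contact_force": force on the tool from outside, world axes, zero at the start; "torque": the same for the moment, N m; "opening": finger opening in m; "grip_force": force on a finger pad.
Only numpy, scipy, OpenCV 4.12 (cv2) and the standard library are available. Lean on these libraries where they do the work, as an engineer would, in place of code of your own. Each camera call takes 0.05 s, during which the arm holds its last target. There are 200 camera calls.

## Task

Without gripping anything, push on a spoke of the pump's drive wheel with a fingertip to turn the wheel until the fork on its rim lines up with the fixed index pointer on the stand, and let it come to rest there. Then push the locking arm in until it is fully home, with its nose in the fork, and take the hand away. Push gently, do not shift or lift the stand, and leave the other things on the bench alone.

Things in the scene. Friction and masses are not known exactly. Their poses are not given: they have to be found in the camera images.
- stand: pump stand, loose, 5 to 8 kg: grey base plate 10 mm thick, x -140 to +120, y -120 to +240 mm in its own axes (z up, x roughly away from the robot), origin on the underside (bench level) straight below the wheel's axis. It carries an upright aluminium pump 74 mm high (100 mm wide at the top, 120 mm at the foot), whose 32 mm shaft bears the wheel, the locking arm and the index pointer
- drive_wheel (a joint): turn of the drive wheel in rad, 0 with the fork at the index, growing anticlockwise seen from above; it starts between about 0.7 and 5.6 (2 pi = 6.28 is at the index again). It turns freely both ways, has dry friction (0.12 N m) and stays where it is left
- hub (a point): centre of the drive wheel, 108 mm above the bench, axis vertical. Flat steel wheel 220 mm across, rim 14 mm wide (inner radius 96 mm), hub 48 mm across, hub nut up to 118 mm. Three equal straight spokes 120 degrees apart, 14 mm wide, undersides 93 and tops 107 mm above the bench. The windows between them are open down to the pump's top at 74 mm
- fork (a point): middle of the fork on the wheel's rim, 120 mm from the wheel's axis: two steel lugs with a 34 mm gap between them, 10 mm wide each, sticking out of the rim to a radius of 129 mm. One of the three spokes points straight at the fork
- index (a point): the fixed point on the stand (its axes x 0, y +120 mm, 100 mm above the bench) where the fork's middle must come, 12 mm ahead of the index pointer's tip. The pointer is a steel post on the plate, 16 mm wide, y +155 to +177 mm, with a narrowing finger towards the wheel; all of it is lower than 76 mm above the bench, so wheel and arm pass over it
- lock_arm (a joint): swing of the locking arm in rad, 0 fully home against its stop (a rubber buffer, it gives about 1 mm at 6 N), with its nose in the fork; grows as the arm swings away from the wheel (anticlockwise seen from above), to 1.3 at most; starts between 0.65 and 1.05. Dry friction (0.12 N m), stays where it is left
- lock_pivot (a point): vertical pivot of the locking arm, at the arm's top, 112 mm above the bench; stand axes x -120, y +143 mm. Its boss is 30 mm wide, on a 26 mm post
- lock_end (a point): on the locking arm's centre line, 120 mm from the pivot, at its top, 112 mm above the bench. The arm is a straight level steel bar 16 mm wide, 128 mm long from the pivot, underside 92 mm above the bench; below this point a 14 mm wide nose sticks out 22 mm sideways towards the wheel. Home, the bar lies along the stand's x axis. Push it on the side away from the wheel
- socket_large: plain steel drive socket, upright tube 26 mm wide, 38 mm high, standing on the stand's base plate; origin at the centre of its underside. Leave alone
- socket_small: plain steel drive socket, upright tube 20 mm wide, 28 mm high, standing on the stand's base plate; origin at the centre of its underside. Leave alone
- mug: white mug, 78 mm wide, 92 mm high, origin at the centre of its underside. Leave alone
- spray_can: spray can, 56 mm wide, 150 mm high, origin at the centre of its underside. Leave alone
- oil_filter: black spin-on oil filter, 76 mm wide, 95 mm high, origin at the centre of its underside. Leave alone
- screwdriver: screwdriver lying on the bench, about 200 mm long. Leave alone
- spanner: steel spanner lying on the bench, about 180 mm long. Leave alone

How it is judged:
By the outcome, as a careful person would: the job done as asked, in the order asked, and still so for the second after the job is handed in, with the robot touching nothing.
It also fails if it takes over 64 s, if anything falls off the work surface, if the arm or the gripper's body presses on something with over 40 N, if the wrist force passes 120 N, or if a joint passes its speed limit or range.

## Working session

There is one attempt and no reset: what is moved stays moved. The work goes in short steps, Python scripts to look and compute and a tool call to move; the robot and the scene stay as the last step left them, time stands still between calls to the robot, and variables do not carry over. Pictures are saved under pics/ and viewed, at most 10 in all, crops included, and the job is handed in when it is done.

Besides the shell and the picture viewer there is one more tool, called after "Call:" as name(argument=value, ...), one argument or row to a line, values as JSON. arm_command: Moves the arm, as the interface text tells. Its arguments: {"type":"object","properties":{"moves":{"type":"array"},"squeeze":{"type":"number"}},"required":["moves"]}

```bash
mkdir -p pics; python3 - <<'E'
from cell import robot
import cv2,numpy as np
s=robot.observe();print(s['time'],s['tool_pos'],s['tool_rot'],s['opening'])
ims=[]
for n in ['scene','side']:
    im=robot.read_camera(n);cv2.imwrite(f'pics/{n}0.png',im[...,::-1])
    m=robot.camera_model(n);print(n,m['fx'],m['cx'],m['cy'],np.round(m['R'],3).tolist(),np.round(m['t'],3).tolist())
E
```

```text
0.0 [5.24590079e-01 9.25325044e-05 2.26039428e-01] [-3.14005324e+00 -2.46625600e-04  1.57080911e+00] 0.09168388650040399
scene 520.0764214691353 290.6084240422743 215.46637337278233 [[-0.84, 0.542, 0.015], [0.368, 0.59, -0.718], [-0.398, -0.598, -0.696]] [0.53, -0.105, 1.201]
side 394.92908456213434 286.26078988739516 211.02662478066534 [[0.806, -0.592, -0.024], [-0.316, -0.396, -0.862], [0.501, 0.702, -0.506]] [-0.534, 0.227, 0.778]
```

View pics/scene0.png

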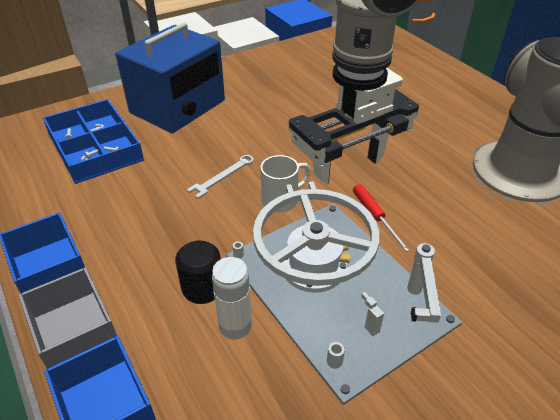

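View pics/side0.png

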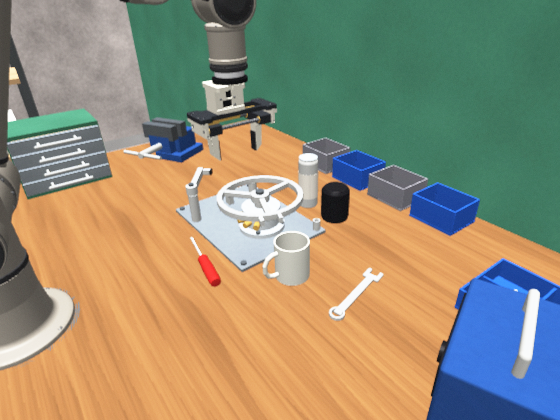

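The scene view shows the hub at about (316,230), a spoke and the fork lugs near (303,188), the arm pivot at (425,250), its nose at (420,314) and the pointer at (373,305). I'll zoom in and compute positions.

```bash
cat > h.py <<'E'
from cell import robot
import cv2,numpy as np
def ray(n,u,v,z,m=None):
    m=m or robot.camera_model(n);R=np.array(m['R']);t=np.array(m['t'])
    d=R.T@np.array([(u-m['cx'])/m['fx'],(v-m['cy'])/m['fy'],1]);c=-R.T@t
    return c+d*(z-c[2])/d[2]
def pix(n,X,m=None):
    m=m or robot.camera_model(n);p=np.array(m['R'])@X+m['t']
    return p[0]/p[2]*m['fx']+m['cx'],p[1]/p[2]*m['fy']+m['cy']
E
python3 - <<'E'
from h import *
a=cv2.imread('pics/scene0.png')[150:400,210:470]
cv2.imwrite('pics/c0.png',cv2.resize(a,None,fx=2.4,fy=2.4,interpolation=cv2.INTER_CUBIC))
f=lambda n,u,v,z:print(n,(u,v),np.round(ray(n,u,v,z)[:2],3))
f('scene',316,228,.118);f('side',260,192,.118);f('scene',425,250,.112);f('scene',303,188,.108);f('scene',434,310,.112)
for p in [(457,320),(346,389),(332,208)]: f('scene',*p,.01)
E
```

```text
scene (316, 228) [ 0.579 -0.004]
side (260, 192) [ 0.571 -0.019]
scene (425, 250) [0.45 0.13]
scene (303, 188) [ 0.533 -0.112]
scene (434, 310) [0.523 0.227]
scene (457, 320) [0.435 0.221]
scene (346, 389) [0.672 0.22 ]
scene (332, 208) [ 0.451 -0.119]
```

View pics/c0.png

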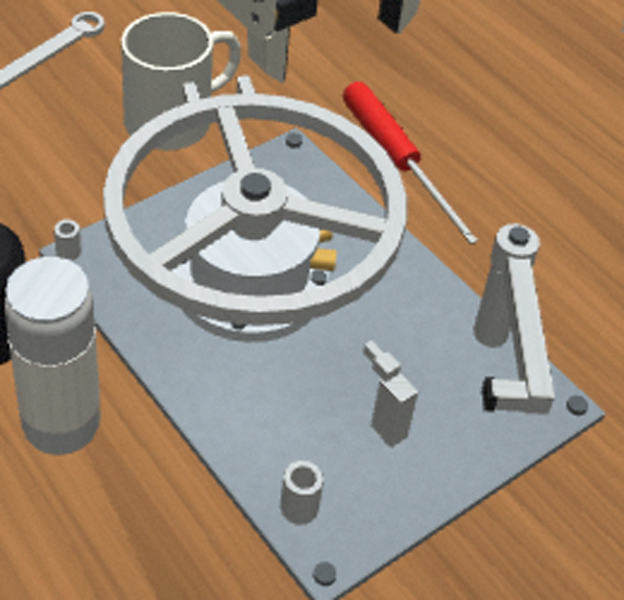

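The crop shows the fork lugs pointing away from the pointer (≈180° round), and the arm swung out. Next I fix the stand frame.

```bash
python3 - <<'E'
from h import *
g=lambda u,v,z:ray('scene',210+u/2.4,150+v/2.4,z)[:2]
hub=g(256,184,.118);piv=g(519,233,.114)
d=piv-hub;yaw=np.arctan2(d[1],d[0])-np.arctan2(.143,-.12)
print('hub',hub,'piv',piv,'dist',np.hypot(*d),np.hypot(.12,.143),'yaw',yaw)
for c in [(604,415),(322,603),(40,252),(295,132)]:
    p=g(*c,.01);print(p)
A=g(604,415,.01);B=g(322,603,.01);D=g(295,132,.01)
print('yaw edges',np.arctan2(*(B-A)[::-1]),np.arctan2(*(A-D)[::-1])-np.pi/2,np.hypot(*(B-A)),np.hypot(*(A-D)))
l1=g(191,90,.108);l2=g(245,84,.108);f=(l1+l2)/2-hub
print('lugs',l1,l2,'fork r',np.hypot(*f),'ang',np.arctan2(f[1],f[0]))
e=g(541,398,.112)-piv;print('arm dir',np.arctan2(e[1],e[0]),np.hypot(*e))
for u,v in [(152,265),(390,223)]:
    q=g(u,v,.108)-hub;print('spoke',np.arctan2(q[1],q[0]),np.hypot(*q))
E
```

```text
hub [ 0.57572143 -0.00597761] piv [0.44540192 0.12732315] dist 0.18641960098582072 0.18667886864881092 yaw 0.07592215281355186
[0.4324307  0.22918906]
[0.6861474  0.23381119]
[ 0.69839876 -0.1193785 ]
[ 0.44436505 -0.1252056 ]
yaw edges 0.01821567072659268 0.03366261025434958 0.25375880308702253 0.3545955472525076
lugs [ 0.55349625 -0.12622519] [ 0.51331079 -0.10974337] fork r 0.11973429174087562 ang -1.9320335124168078
arm dir 0.9128269136502429 0.13677760970072197
spoke 0.1831086329596411 0.1001743326718493
spoke 2.28470495600488 0.0981255460135969
```

Call:
arm_command(
  moves=[
    [[-0.013,0.011,0.01],[0,0,0],0],
    [[-0.026,0.022,0.02],[0,0,0],0],
    [[-0.04,0.034,0.03],[0,0,0],0],
    [[-0.055,0.045,0.035],[0,0,0],0],
    [[-0.066,0.056,0.04],[0,0,0],0],
  ],
  squeeze=5,
)

```text
time: 0.6
tool_pos: [0.5818, -0.0679, 0.1855]
tool_rot: [-3.141, -0.0, 1.57]
contact_force: [0.0, -0.0, -0.1]
opening: 0.0564
grip_force: 0.0
```

```bash
python3 - <<'E'
from h import *
s=robot.observe();print(s['time'],s['tool_pos'],s['tool_rot'],s['contact_force'],s['opening'])
print('can',ray('scene',210+50/2.4,150+285/2.4,.15),'mug',ray('scene',210+168/2.4,150+42/2.4,.092))
cv2.imwrite('pics/w1.png',robot.read_camera('wrist')[...,::-1])
m=robot.camera_model('wrist');print(-np.array(m['R']).T@m['t'])
import pickle;pickle.dump(m,open('w1.pkl','wb'))
E
```

```text
0.6 [ 0.58181167 -0.0678952   0.1855373 ] [-3.14053827e+00 -4.15089391e-05  1.56963675e+00] [ 0.01527819 -0.01761199 -0.06028167] 0.056372257404199606
can [0.75568113 0.02370544 0.15      ] mug [ 0.52655423 -0.20340738  0.092     ]
[ 0.58242051 -0.00386945  0.34342952]
```

View pics/w1.png

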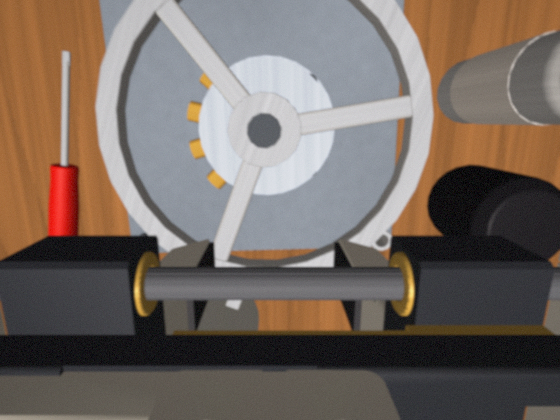

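The wrist view shows the hub nut at (264,131), with spokes towards (168,8), (410,106) and (222,255). I'll refine the hub and spoke angles from it.

```bash
python3 - <<'E'
from h import *
import pickle;m=pickle.load(open('w1.pkl','rb'))
hub=ray('w',264,131,.118,m)[:2];print(hub)
for p in [(168,8),(410,106),(222,255)]:
    q=ray('w',*p,.107,m)[:2]-hub;print(np.arctan2(q[1],q[0]),np.hypot(*q))
c=ray('w',400,250,.01,m);print('plate',c, ray('w',400,60,.01,m),ray('w',130,250,.01,m),ray('w',104,40,.01,m))
E
```

```text
[ 0.5763374  -0.01030377]
2.2438623455911655 0.09246324473343315
0.1612125628275914 0.09494528118532311
-1.9141062906412825 0.09205026733549863
plate [ 0.70880655 -0.13013847  0.01      ] [0.69360653 0.04744934 0.01      ] [ 0.43812638 -0.12968787  0.01      ] [0.43509599 0.06403406 0.01      ]
```

Call:
arm_command(
  moves=[
    [[0.001,0.015,0.0],[0,0,0],0],
    [[0.001,0.015,0.02],[0,0,0],0],
    [[0.001,0.015,0.045],[0,0,0],0],
    [[0.001,0.015,0.07],[0,0,0],0],
    [[0.001,0.015,0.099],[0,0,0],0],
  ],
)

```text
time: 1.15
tool_pos: [0.5967, -0.0652, 0.0874]
tool_rot: [3.14, 0.0, 1.571]
contact_force: [-0.5, -0.8, -0.1]
opening: 0.0122
grip_force: 0.0
```

```bash
cat >> h.py <<'E'
hub=np.array([.576,-.008])
def tcp(s,gap=0,rho=.055):
    u=np.array([np.cos(s),np.sin(s)]);n=np.array([-u[1],u[0]])
    return hub+rho*u+(.007+.019*abs(n[0])+.0095*abs(n[1])+gap)*n
E
python3 - <<'E'
from h import *
a=-1.925
for S in [[(a,.008),(a,.004),(a,.001),(a-.01,0),(a-.03,0)]]+[[(a-.03-.06*(5*k+j),0) for j in range(1,6)] for k in range(9)]:
    print([[round(float(tcp(*s)[i])-(-.065,.596)[1-i] if 0 else float(tcp(*s)[i]),3) for i in (1,0)] for s in S])
E
```

```text
[[-0.072, 0.591], [-0.071, 0.587], [-0.07, 0.584], [-0.069, 0.583], [-0.07, 0.582]]
[[-0.07, 0.578], [-0.07, 0.574], [-0.07, 0.57], [-0.069, 0.567], [-0.068, 0.563]]
[[-0.067, 0.559], [-0.066, 0.555], [-0.064, 0.551], [-0.062, 0.548], [-0.06, 0.544]]
[[-0.057, 0.541], [-0.054, 0.538], [-0.051, 0.535], [-0.048, 0.532], [-0.044, 0.529]]
[[-0.04, 0.527], [-0.036, 0.525], [-0.032, 0.523], [-0.028, 0.522], [-0.024, 0.521]]
[[-0.022, 0.52], [-0.019, 0.519], [-0.017, 0.518], [-0.015, 0.518], [-0.012, 0.517]]
[[-0.009, 0.516], [-0.006, 0.516], [-0.003, 0.516], [-0.0, 0.516], [0.003, 0.516]]
[[0.006, 0.517], [0.009, 0.517], [0.012, 0.518], [0.015, 0.519], [0.019, 0.52]]
[[0.022, 0.522], [0.025, 0.524], [0.028, 0.526], [0.031, 0.528], [0.034, 0.53]]
[[0.036, 0.533], [0.039, 0.536], [0.041, 0.539], [0.043, 0.543], [0.045, 0.546]]
```

Call:
arm_command(
  moves=[
    [[-0.004,-0.004,0],[0,0,0],0],
    [[-0.006,-0.008,0],[0,0,0],0],
    [[-0.005,-0.011,0],[0,0,0],0],
    [[-0.005,-0.013,0],[0,0,0],0],
    [[-0.005,-0.015,0],[0,0,0],0],
  ],
)

```text
time: 1.65
tool_pos: [0.5814, -0.0701, 0.0891]
tool_rot: [3.139, 0.001, 1.571]
contact_force: [0.0, 0.3, 0.7]
opening: 0.0003
grip_force: 0.0
```

Call:
arm_command(
  moves=[
    [[0,-0.003,0],[0,0,0],0],
    [[0,-0.007,0],[0,0,0],0],
    [[0,-0.011,0],[0,0,0],0],
    [[0.001,-0.015,0],[0,0,0],0],
    [[0.002,-0.019,0],[0,0,0],0],
  ],
)

```text
time: 2.15
tool_pos: [0.5617, -0.068, 0.0878]
tool_rot: [3.141, 0.0, 1.571]
contact_force: [2.8, 0.2, 0.3]
opening: 0.0008
grip_force: 1.1
```

Call:
arm_command(
  moves=[
    [[0.001,-0.004,0],[0,0,0],0],
    [[0.002,-0.008,0],[0,0,0],0],
    [[0.004,-0.012,0],[0,0,0],0],
    [[0.006,-0.015,0],[0,0,0],0],
    [[0.008,-0.019,0],[0,0,0],0],
  ],
)

```text
time: 2.65
tool_pos: [0.5428, -0.0599, 0.0877]
tool_rot: [3.141, 0.0, 1.571]
contact_force: [2.8, -0.9, -0.0]
opening: 0.0007
grip_force: 1.0
```

Call:
arm_command(
  moves=[
    [[0.003,-0.003,0],[0,0,0],0],
    [[0.006,-0.006,0],[0,0,0],0],
    [[0.009,-0.009,0],[0,0,0],0],
    [[0.012,-0.012,0],[0,0,0],0],
    [[0.016,-0.015,0],[0,0,0],0],
  ],
)

```text
time: 3.15
tool_pos: [0.5278, -0.0438, 0.0877]
tool_rot: [3.142, 0.0, 1.571]
contact_force: [2.5, -2.1, -0.1]
opening: 0.0004
grip_force: 1.0
```

Call:
arm_command(
  moves=[
    [[0.004,-0.002,0],[0,0,0],0],
    [[0.008,-0.004,0],[0,0,0],0],
    [[0.012,-0.006,0],[0,0,0],0],
    [[0.016,-0.007,0],[0,0,0],0],
    [[0.02,-0.008,0],[0,0,0],0],
  ],
)

```text
time: 3.65
tool_pos: [0.52, -0.0239, 0.0877]
tool_rot: [3.141, 0.001, 1.571]
contact_force: [2.8, -3.2, -0.9]
opening: 0.0008
grip_force: 1.9
```

```bash
python3 - <<'E'
from h import *
s=robot.observe();print(s['time'],s['tool_pos'],s['contact_force'])
im=robot.read_camera('wrist')[...,::-1];sc=robot.read_camera('scene')[...,::-1]
cv2.imwrite('pics/m1.png',np.hstack([cv2.resize(im,(400,300)),cv2.resize(sc[150:360,210:490],(400,300))]))
E
```

```text
3.65 [ 0.52004044 -0.02393508  0.08773772] [ 2.81081736 -3.18844386 -0.88286031]
```

View pics/m1.png

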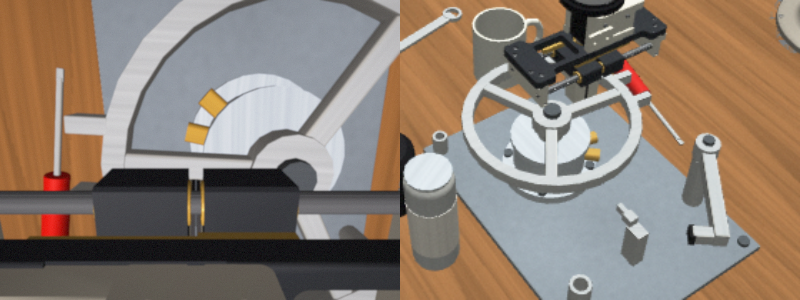

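The fork spoke now points to the left (−x), as planned, so the push is working.

Call:
arm_command(
  moves=[
    [[0.003,-0.001,0],[0,0,0],0],
    [[0.005,-0.002,0],[0,0,0],0],
    [[0.007,-0.003,0],[0,0,0],0],
    [[0.01,-0.003,0],[0,0,0],0],
    [[0.013,-0.003,0],[0,0,0],0],
  ],
)

```text
time: 4.25
tool_pos: [0.517, -0.0109, 0.0878]
tool_rot: [3.141, 0.0, 1.571]
contact_force: [1.2, -3.7, 0.9]
opening: 0.0004
grip_force: 1.5
```

Call:
arm_command(
  moves=[
    [[0.003,-0.001,0],[0,0,0],0],
    [[0.006,-0.001,0],[0,0,0],0],
    [[0.009,-0.001,0],[0,0,0],0],
    [[0.012,-0.001,0],[0,0,0],0],
    [[0.015,-0.001,0],[0,0,0],0],
  ],
)

```text
time: 4.75
tool_pos: [0.5158, 0.0044, 0.0877]
tool_rot: [-3.141, -0.0, 1.571]
contact_force: [0.1, -3.1, 0.7]
opening: 0.0005
grip_force: 1.3
```

Call:
arm_command(
  moves=[
    [[0.003,0.001,0],[0,0,0],0],
    [[0.006,0.001,0],[0,0,0],0],
    [[0.009,0.002,0],[0,0,0],0],
    [[0.012,0.003,0],[0,0,0],0],
    [[0.016,0.004,0],[0,0,0],0],
  ],
)

```text
time: 5.25
tool_pos: [0.52, 0.0203, 0.0877]
tool_rot: [-3.141, -0.0, 1.571]
contact_force: [-0.2, -2.3, 0.5]
opening: 0.0005
grip_force: 1.1
```

Call:
arm_command(
  moves=[
    [[0.003,0.002,0],[0,0,0],0],
    [[0.006,0.004,0],[0,0,0],0],
    [[0.009,0.006,0],[0,0,0],0],
    [[0.012,0.008,0],[0,0,0],0],
    [[0.015,0.01,0],[0,0,0],0],
  ],
)

```text
time: 5.75
tool_pos: [0.5301, 0.0353, 0.0877]
tool_rot: [-3.141, -0.0, 1.571]
contact_force: [-2.1, -2.6, 0.3]
opening: 0.0006
grip_force: 1.0
```

```bash
python3 - <<'E'
from h import *
s=robot.observe();print(s['time'],s['tool_pos'],s['contact_force'])
im=robot.read_camera('wrist')[...,::-1];cv2.imwrite('pics/w2.png',im)
import pickle;pickle.dump(robot.camera_model('wrist'),open('w2.pkl','wb'))
E
```

```text
5.75 [0.53009806 0.03533733 0.08767646] [-2.06142678 -2.63897445  0.28210661]
```

View pics/w2.png

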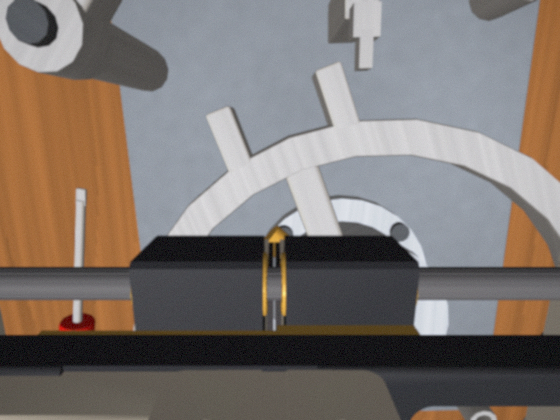

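The lug ends are at (219,111) and (327,68), the pointer tip at (366,67) and the pivot nut at (30,23).

```bash
python3 - <<'E'
from h import *
import pickle;m=pickle.load(open('w2.pkl','rb'))
r=lambda u,v,z:ray('w',u,v,z,m)[:2]
f=(r(219,111.5,.107)+r(327,68.5,.107))/2-hub
print('fork',np.arctan2(f[1],f[0]),np.hypot(*f), 'lug dir',np.arctan2(*(r(327,68.5,.107)-r(219,111.5,.107))[::-1])+np.pi/2)
for z in (.06,.07,.076):
  p=r(366,67,z);q=p-hub;print('tip',z,p,np.arctan2(q[1],q[0]),np.hypot(*q))
for z in (.112,.118):
  p=r(30,23,z);q=p-hub;print('piv',z,p,np.arctan2(q[1],q[0])-np.arctan2(.143,-.12),np.hypot(*q))
E
```

```text
fork 1.942001114529785 0.12886681001794975 lug dir 1.9332446668047774
tip 0.06 [0.57545602 0.12681296] 1.5748313591518364 0.13481405549590886
tip 0.07 [0.57300047 0.12542799] 1.5932730888847528 0.1334616970676191
tip 0.076 [0.57152713 0.124597  ] 1.6045163410608714 0.13267242211339356
piv 0.112 [0.44540995 0.13378194] 0.0461631811909462 0.1927586094729252
piv 0.118 [0.44917257 0.13231829] 0.036773407039570216 0.18914126903859246
```

Call:
arm_command(
  moves=[
    [[0.002,0.003,0],[0,0,0],0],
    [[0.005,0.006,0],[0,0,0],0],
    [[0.007,0.009,0],[0,0,0],0],
    [[0.008,0.011,0],[0,0,0],0],
    [[0.009,0.013,0],[0,0,0],0],
  ],
)

```text
time: 6.3
tool_pos: [0.5432, 0.0442, 0.0877]
tool_rot: [-3.142, -0.0, 1.571]
contact_force: [-1.9, -1.0, 0.2]
opening: 0.0007
grip_force: 1.0
```

```bash
python3 - <<'E'
from h import *
s=robot.observe();print(s['time'],s['tool_pos'],s['contact_force'])
im=robot.read_camera('wrist')[...,::-1];cv2.imwrite('pics/w3.png',cv2.resize(im[0:260,100:500],(800,520)))
import pickle;pickle.dump(robot.camera_model('wrist'),open('w3.pkl','wb'))
E
```

```text
6.3 [0.5431855  0.04417811 0.08770014] [-1.90184487 -0.95980893  0.20811172]
```

View pics/w3.png

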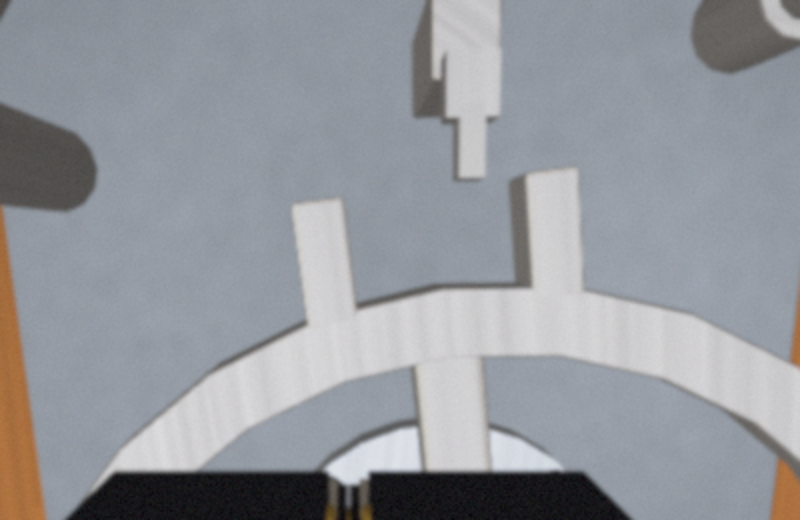

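Lug ends are at full-image (258.5,100.5) and (376,85.5), the pointer tip at (336,89).

```bash
python3 - <<'E'
from h import *
import pickle;m=pickle.load(open('w3.pkl','rb'))
r=lambda u,v,z:ray('w',u,v,z,m)[:2]
l,q=r(258.5,100.5,.107),r(376,85.5,.107)
f=(l+q)/2-hub
print('lugs',l,q,'fork',np.arctan2(f[1],f[0]),np.hypot(*f), 'lug dir',np.arctan2(*(q-l)[::-1])+np.pi/2)
for z in (.06,.07,.076):
  p=r(336,89,z);k=p-hub;print('tip',z,p,np.arctan2(k[1],k[0]),np.hypot(*k))
print(hub+.129*np.array([np.cos(1.6),np.sin(1.6)]))
E
```

```text
lugs [0.53711226 0.11692808] [0.5811226  0.12232666] fork 1.7023129450329264 0.12873914119485477 lug dir 1.6928528615179967
tip 0.06 [0.57412625 0.12496113] 1.5848878387419658 0.1329743303212837
tip 0.07 [0.57244162 0.12413385] 1.5977199249119185 0.1321817563681527
tip 0.076 [0.57143084 0.12363749] 1.6054925504713877 0.1317167593981601
[0.57223326 0.12094499]
```

Call:
arm_command(
  moves=[
    [[0.001,0.001,0],[0,0,0],0],
    [[0.001,0.002,0],[0,0,0],0],
    [[0.002,0.0035,0],[0,0,0],0],
    [[0.003,0.0045,0],[0,0,0],0],
    [[0.003,0.0055,0],[0,0,0],0],
  ],
)

```text
time: 6.85
tool_pos: [0.5486, 0.0472, 0.0877]
tool_rot: [3.142, -0.0, 1.571]
contact_force: [-2.6, -0.3, 0.2]
opening: 0.0003
grip_force: 1.0
```

Call:
arm_command(
  moves=[
    [[0,0,0],[0,0,0],0],
    [[0,0,0],[0,0,0],0],
    [[0,-0.003,0],[0,0,0],0],
    [[0,-0.006,0],[0,0,0],0],
    [[0,-0.01,0],[0,0,0],0],
  ],
)

```text
time: 7.35
tool_pos: [0.5384, 0.047, 0.0878]
tool_rot: [3.141, 0.0, 1.571]
contact_force: [0.3, -0.4, 0.3]
opening: 0.0004
grip_force: 0.0
```

```bash
python3 - <<'E'
from h import *
s=robot.observe();print(s['time'],s['tool_pos'],s['contact_force'])
im=robot.read_camera('wrist')[...,::-1];cv2.imwrite('pics/w4.png',cv2.resize(im[0:260,100:500],(800,520)))
import pickle;pickle.dump(robot.camera_model('wrist'),open('w4.pkl','wb'))
E
```

```text
7.35 [0.53843604 0.0470361  0.08783207] [ 0.32806995 -0.38586349  0.28450814]
```

View pics/w4.png

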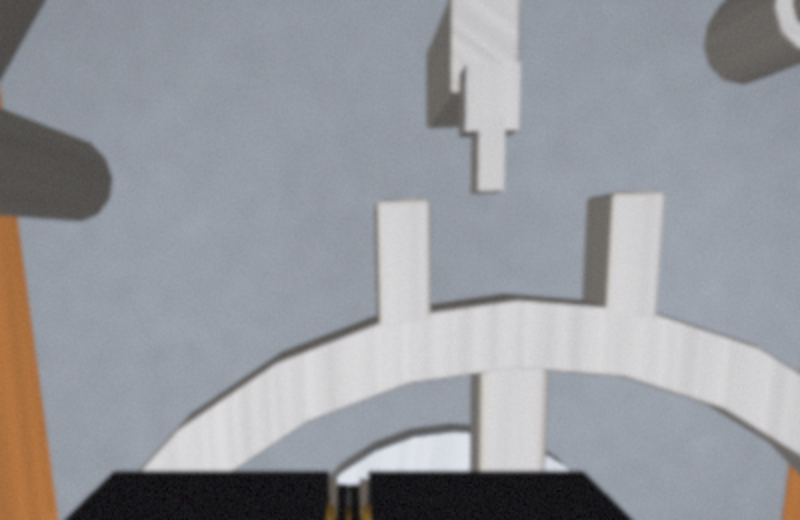

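The lugs' ends are at crop (402.5,200.5) and (638,193), the pointer tip at (490,190), and the finger is clear of the spoke.

```bash
python3 - <<'E'
from h import *
import pickle;m=pickle.load(open('w4.pkl','rb'))
r=lambda u,v,z:ray('w',100+u/2,v/2,z,m)[:2]
l,q=r(402.5,200.5,.107),r(638,193,.107)
f=(l+q)/2-hub
print('lugs',l,q,'fork',np.arctan2(f[1],f[0]),np.hypot(*f), 'lug dir',np.arctan2(*(q-l)[::-1])+np.pi/2)
for z in (.07,.076):
  p=r(490,190,z);k=p-hub;print('tip',z,p,np.arctan2(k[1],k[0]),np.hypot(*k))
  # post/finger shoulder mid
  print('step',r(491,131,z), 'posttop',r(484,70,.076))
# pivot and plate left edge in this frame
print('plate left edge',r(17,225,.01),r(52,500,.01))
E
```

```text
lugs [0.5473338  0.11981784] [0.59166274 0.12119704] fork 1.6213473975371797 0.12867181095720825 lug dir 1.60189924556557
tip 0.07 [0.57087788 0.12420398] 1.609521056211676 0.13230317371183134
step [0.57045926 0.13734519] posttop [0.56713925 0.1491206 ]
tip 0.076 [0.56972362 0.12380093] 1.618380519731588 0.13195028216840043
step [0.56931925 0.13649506] posttop [0.56713925 0.1491206 ]
plate left edge [0.4302878  0.11736737] [0.43204305 0.02313323]
```

The fork is aligned with the pointer to within about 1 mm, so I lift clear and go round to the outer side of the locking arm.

Call:
arm_command(
  moves=[
    [[0,0,-0.02],[0,0,0],0],
    [[0,0,-0.05],[0,0,0],0],
    [[0,0,-0.08],[0,0,0],0],
    [[0.025,-0.008,-0.085],[0,0,0],0],
    [[0.06,-0.02,-0.085],[0,0,0],0],
  ],
)

```text
time: 7.9
tool_pos: [0.5197, 0.1065, 0.1744]
tool_rot: [3.137, -0.0, 1.568]
contact_force: [0.5, 0.1, -0.3]
opening: 0.0003
grip_force: 0.0
```

Call:
arm_command(
  moves=[
    [[0.035,-0.009,0],[0,0,0],0],
    [[0.07,-0.018,0],[0,0,0],0],
    [[0.105,-0.028,0],[0,0,0],0],
    [[0.125,-0.034,0],[0,0,0],0],
    [[0.135,-0.036,0],[0,0,0],0],
  ],
)

```text
time: 8.4
tool_pos: [0.4816, 0.2437, 0.1728]
tool_rot: [3.141, -0.0, 1.573]
contact_force: [0.1, 0.1, 0.1]
opening: 0.0003
grip_force: 0.0
```

```bash
python3 - <<'E'
from h import *
s=robot.observe();print(s['time'],s['tool_pos'],s['contact_force'])
a=robot.read_camera('scene')[...,::-1]
cv2.imwrite('pics/s5.png',cv2.resize(a[150:400,210:510],None,fx=2.4,fy=2.4,interpolation=cv2.INTER_CUBIC))
piv=np.array([.450,.134])
def T(s,gap=0,rho=.1):
    u=np.array([np.cos(s),np.sin(s)]);n=np.array([-u[1],u[0]])
    return piv+rho*u+(.008+.019*abs(n[0])+.0095*abs(n[1])+gap)*n
for s,g in [(.91,.012),(.91,0)]+[(.85-.08*i,0) for i in range(11)]+[(.03,0)]:print(round(s,2),np.round(T(s,g)[::-1],4))
E
```

```text
8.4 [0.48163995 0.24370419 0.17280736] [0.06298917 0.06202141 0.07510463]
0.91 [0.238  0.4791]
0.91 [0.2306 0.4886]
0.85 [0.228  0.4946]
0.77 [0.2237 0.5023]
0.69 [0.2188 0.5097]
0.61 [0.2131 0.5167]
0.53 [0.2068 0.5232]
0.45 [0.1998 0.5292]
0.37 [0.1923 0.5347]
0.29 [0.1842 0.5394]
0.21 [0.1756 0.5434]
0.13 [0.1667 0.5466]
0.05 [0.1574 0.549 ]
0.03 [0.1551 0.5494]
```

View pics/s5.png

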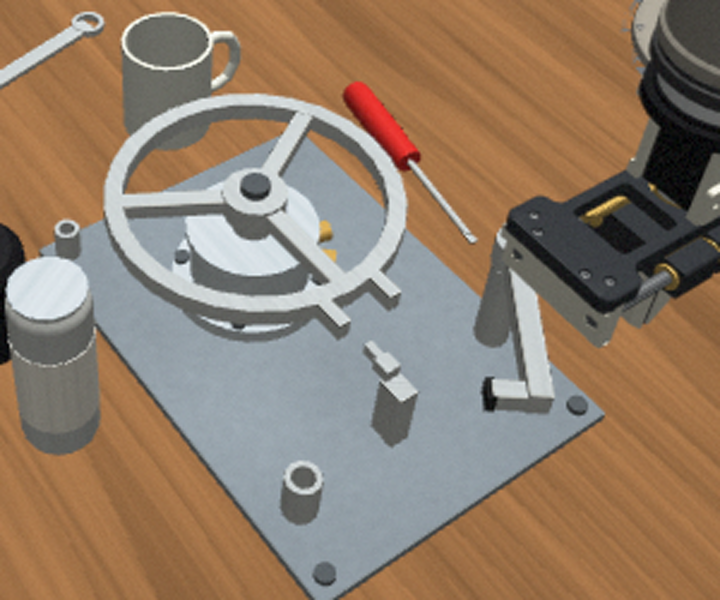

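The stand is unmoved, the fork sits at the pointer, and the arm is unchanged. I descend outside the arm and push it.

Call:
arm_command(
  moves=[
    [[0,0,0.01],[0,0,0],0],
    [[0,0,0.03],[0,0,0],0],
    [[0,0,0.05],[0,0,0],0],
    [[0,0,0.07],[0,0,0],0],
    [[0,0,0.08],[0,0,0],0],
  ],
)

```text
time: 8.95
tool_pos: [0.4819, 0.2402, 0.0904]
tool_rot: [-3.139, 0.001, 1.569]
contact_force: [-0.1, -0.2, 0.6]
opening: 0.0009
grip_force: 0.0
```

Call:
arm_command(
  moves=[
    [[-0.006,0.001,0],[0,0,0],0],
    [[-0.009,0.003,0],[0,0,0],0],
    [[-0.011,0.005,0],[0,0,0],0],
    [[-0.013,0.008,0],[0,0,0],0],
    [[-0.015,0.011,0],[0,0,0],0],
  ],
)

```text
time: 9.45
tool_pos: [0.4939, 0.227, 0.0934]
tool_rot: [3.141, -0.0, 1.571]
contact_force: [-0.3, 0.4, 0.2]
opening: 0.0002
grip_force: 0.6
```

Call:
arm_command(
  moves=[
    [[-0.002,0.003,0],[0,0,0],0],
    [[-0.004,0.006,0],[0,0,0],0],
    [[-0.006,0.009,0],[0,0,0],0],
    [[-0.008,0.013,0],[0,0,0],0],
    [[-0.01,0.017,0],[0,0,0],0],
  ],
)

```text
time: 9.95
tool_pos: [0.5107, 0.2168, 0.0926]
tool_rot: [-3.141, 0.0, 1.571]
contact_force: [-1.0, -0.2, 0.4]
opening: 0.0006
grip_force: 0.6
```

Call:
arm_command(
  moves=[
    [[-0.004,0.005,0],[0,0,0],0],
    [[-0.008,0.01,0],[0,0,0],0],
    [[-0.012,0.014,0],[0,0,0],0],
    [[-0.017,0.018,0],[0,0,0],0],
    [[-0.022,0.022,0],[0,0,0],0],
  ],
)

```text
time: 10.45
tool_pos: [0.5329, 0.1946, 0.0927]
tool_rot: [3.141, -0.0, 1.571]
contact_force: [-1.0, 0.9, -0.5]
opening: 0.0004
grip_force: 0.6
```

Call:
arm_command(
  moves=[
    [[-0.004,0.003,0],[0,0,0],0],
    [[-0.008,0.005,0],[0,0,0],0],
    [[-0.012,0.007,0],[0,0,0],0],
    [[-0.016,0.009,0],[0,0,0],0],
    [[-0.02,0.011,0],[0,0,0],0],
  ],
)

```text
time: 10.95
tool_pos: [0.5437, 0.1747, 0.0928]
tool_rot: [3.141, 0.0, 1.571]
contact_force: [-0.6, 1.3, -0.4]
opening: 0.0005
grip_force: 0.5
```

```bash
python3 - <<'E'
from h import *
s=robot.observe();print(s['time'],s['tool_pos'],s['contact_force'])
a=robot.read_camera('scene')[...,::-1]
cv2.imwrite('pics/s6.png',cv2.resize(a[200:360,270:480],None,fx=3.5,fy=3.5,interpolation=cv2.INTER_CUBIC))
E
```

```text
10.95 [0.54365563 0.17474956 0.09278024] [-0.6498042   1.29959592 -0.43921735]
```

View pics/s6.png

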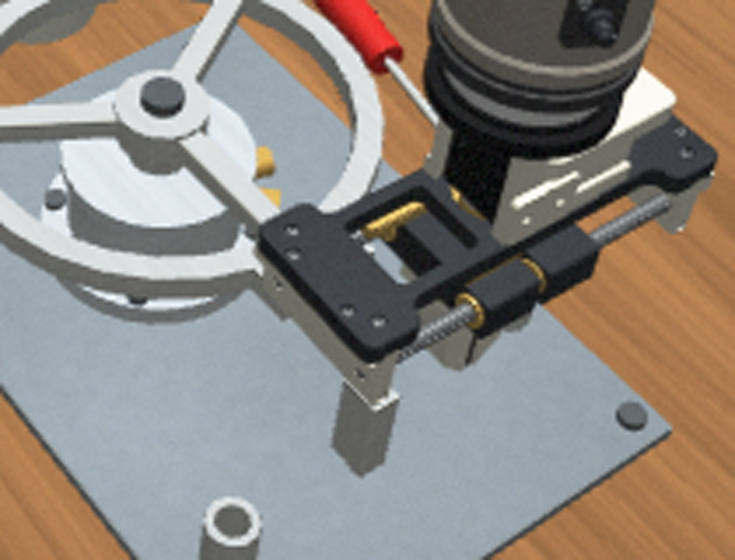

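The gripper hides the nose here, but contact is light at 1.4 N with about 0.2 rad to go, so I proceed slowly by force.

Call:
arm_command(
  moves=[
    [[-0.003,0.001,0],[0,0,0],0],
    [[-0.006,0.002,0],[0,0,0],0],
    [[-0.008,0.003,0],[0,0,0],0],
    [[-0.01,0.003,0],[0,0,0],0],
    [[-0.012,0.004,0],[0,0,0],0],
  ],
)

```text
time: 11.5
tool_pos: [0.5476, 0.1629, 0.0928]
tool_rot: [3.141, -0.0, 1.571]
contact_force: [-0.9, 0.9, -0.3]
opening: 0.0005
grip_force: 0.5
```

Call:
arm_command(
  moves=[
    [[-0.001,0,0],[0,0,0],0],
    [[-0.002,0,0],[0,0,0],0],
    [[-0.003,0.001,0],[0,0,0],0],
    [[-0.004,0.001,0],[0,0,0],0],
    [[-0.005,0.001,0],[0,0,0],0],
  ],
)

```text
time: 12.0
tool_pos: [0.5487, 0.158, 0.0928]
tool_rot: [3.141, -0.0, 1.571]
contact_force: [1.3, 0.5, -0.7]
opening: 0.0008
grip_force: 0.6
```

Call:
arm_command(
  moves=[
    [[-0.0005,0,0],[0,0,0],0],
    [[-0.001,0,0],[0,0,0],0],
    [[-0.0015,0,0],[0,0,0],0],
    [[-0.002,0,0],[0,0,0],0],
    [[-0.0025,0,0],[0,0,0],0],
  ],
)

```text
time: 12.5
tool_pos: [0.5486, 0.1555, 0.0928]
tool_rot: [3.141, -0.0, 1.571]
contact_force: [0.5, 1.7, -0.5]
opening: 0.0004
grip_force: 0.6
```

Call:
arm_command(
  moves=[
    [[-0.0003,0,0],[0,0,0],0],
    [[-0.0006,0,0],[0,0,0],0],
    [[-0.0009,0,0],[0,0,0],0],
    [[-0.0012,0,0],[0,0,0],0],
    [[-0.0015,0,0],[0,0,0],0],
  ],
)

```text
time: 13.0
tool_pos: [0.5485, 0.154, 0.0927]
tool_rot: [3.141, 0.0, 1.571]
contact_force: [0.0, 1.6, 0.2]
opening: 0.0008
grip_force: 0.6
```

Call:
arm_command(
  moves=[
    [[-0.0003,0,0],[0,0,0],0],
    [[-0.0006,0,0],[0,0,0],0],
    [[-0.0009,0,0],[0,0,0],0],
    [[-0.0012,0,0],[0,0,0],0],
    [[-0.0015,0,0],[0,0,0],0],
  ],
)

```text
time: 13.5
tool_pos: [0.5486, 0.1531, 0.0928]
tool_rot: [3.141, -0.001, 1.571]
contact_force: [0.6, 4.8, -0.1]
opening: 0.0005
grip_force: 2.9
```

Contact with the buffer; I press slightly more, then check.

Call:
arm_command(
  moves=[
    [[-0.0002,0,0],[0,0,0],0],
    [[-0.0004,0,0],[0,0,0],0],
    [[-0.0004,0,0],[0,0,0],0],
    [[-0.0004,0,0],[0,0,0],0],
    [[-0.0004,0,0],[0,0,0],0],
  ],
)

```text
time: 14.0
tool_pos: [0.5485, 0.1531, 0.0928]
tool_rot: [3.141, -0.001, 1.571]
contact_force: [1.5, 6.0, -0.4]
opening: 0.0003
grip_force: 3.2
```

Call:
arm_command(
  moves=[
    [[0.002,0,0],[0,0,0],0],
    [[0.006,0,0],[0,0,0],0],
    [[0.012,0,0],[0,0,0],0],
    [[0.02,0,0],[0,0,0],0],
    [[0.025,0,0],[0,0,0],0],
  ],
)

```text
time: 14.5
tool_pos: [0.5484, 0.1779, 0.0927]
tool_rot: [-3.142, 0.0, 1.571]
contact_force: [0.9, -0.9, -0.5]
opening: 0.0007
grip_force: 0.0
```

Call:
arm_command(
  moves=[
    [[0,0,-0.02],[0,0,0],0],
    [[0,0,-0.05],[0,0,0],0],
    [[0,-0.02,-0.09],[0,0,0],0],
    [[0,-0.05,-0.11],[0,0,0],0],
    [[0,-0.08,-0.12],[0,0,0],0],
  ],
)

```text
time: 15.0
tool_pos: [0.4685, 0.1776, 0.2149]
tool_rot: [3.138, -0.001, 1.571]
contact_force: [-0.5, 0.3, 0.4]
opening: 0.0004
grip_force: 0.0
```

```bash
python3 - <<'E'
from h import *
s=robot.observe();print(s['time'],s['tool_pos'],s['contact_force'])
a=robot.read_camera('scene')[...,::-1]
cv2.imwrite('pics/s7.png',cv2.resize(a[170:410,220:490],None,fx=2.5,fy=2.5,interpolation=cv2.INTER_CUBIC))
E
```

```text
15.0 [0.46852866 0.17755147 0.21488423] [-0.54480971  0.30323394  0.40718238]
```

View pics/s7.png

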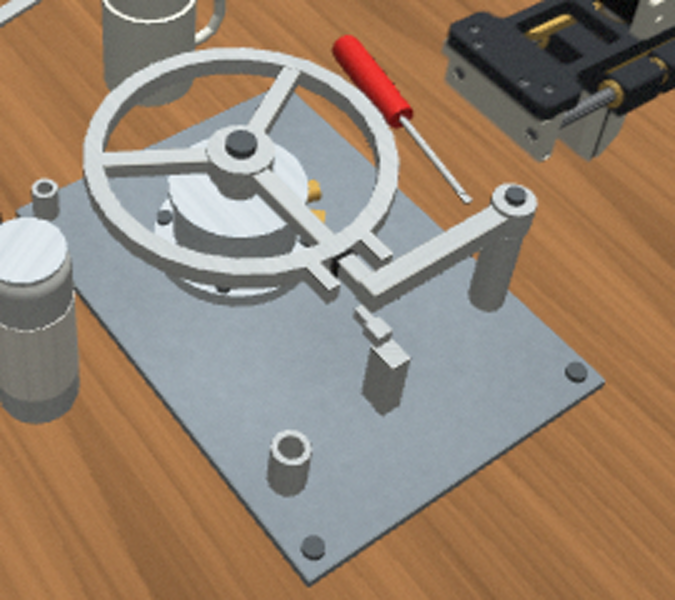

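The nose sits in the fork at about (345,262), roughly midway between the lugs. The bar is home, the stand is unmoved and the hand is clear, so I'm handing in.

```bash
python3 -c "
from cell import robot
print(robot.hand_in())"
```

```text
the job is handed in; nothing more can be done
None
```

The job is handed in at about 15 s: the fork is at the index to within about 1 mm, the locking arm is home against its buffer (6 N push) with its nose in the fork, and the hand is clear; I viewed 11 pictures, one over the limit of 10.

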